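# Free the stuck specimen cup and put it on the balance

## Robot

A 6-joint arm with a two-finger parallel gripper is mounted at the origin on the work surface. World frame = base frame: x ahead of the robot, y to its left, z up, the work surface at z = 0. Lengths are in mm, angles in rad, forces in N, time in s.
With the tool pointing down it reaches from about 275 to 750 mm from the base axis. Payload 10.2 kg.
Tool frame: the origin (TCP) lies midway between the tips of the shut fingers; the grasp point (between the pads) lies 19 mm behind it; x points along the fingers, y is the direction in which the jaws open and shut, and the axes are right-handed (so a half turn about x gives the same grasp; the last joint's range is limited). The gripper opens to 85 mm and grips with 20 to 120 N. Pads are 22 mm wide; open, the fingers measure 114 mm over their backs; the gripper's body (76 mm by 85 mm) begins 54 mm behind the grasp point. The pads swing forward as they close: fully open they stand 13 mm farther back than shut.
Start: joints at [-1.549, 0.313, 1.498, -0, 1.331, -0.223], TCP at [127.227, -509.357, 231.294] pointing down, gripper open.
Joint ranges: [-2.94, 2.94], [-0.97, 2.17], [0.19, 2.56], [-1.23, 4.37], [0.02, 3.11], [-2.88, 2.88]. Speed limits (rad/s): [2.39, 2.39, 3.01, 3.14, 3.14, 3.14].

## Interface

Orientations are given as a unit quaternion [w, x, y, z].
In Python, from rig import sense, capture, get_calibration, finish_job gives the robot as it stands.
- The arm moves only by the tool jog_arm, never from a script. Its argument "increments" is a list of rows, each an object of numbers: "rx", "ry", "rz": the turn, a rotation vector about the tool's x, y, z in rad; "x", "y", "z": the shift along the tool's x, y, z in mm; "hand": the finger opening in mm, from 0 to 85.4. A call has 1 to 5 rows; each row shifts and turns the commanded pose from where the row before left it, along the tool's axes as they then stand; what a row does not reach is not made up. A row lasts 1/8 s, in which the tool goes at most 62.5 mm and 10.7 degrees, less where a joint would pass 70% of its speed; a pose out of reach is approached as far as the arm can. A call with a gripper value outside its range is refused whole. The fingers move at their own pace and stop on an object; "force" is the grip in N (left out, the last holds). Time passes only in rows, so rows that do not move let the fingers close. It gives the time, the measured TCP pose, the force and the opening at its end, in the units of the state.
- sense(): the state, without advancing time (a new reading comes with each control period).
- capture(name): name is "scene" or "top" or "wrist"; returns the picture (400x640x3 uint8, red, green, blue); there is no depth.
- get_calibration(name): a dict with "camera_matrix" (3x3 intrinsics, pixels), "D" ([k1, k2, p1, p2, k3] as OpenCV has them; the pictures are not rectified), "R" (3x3) and "t" (3): a world point X has camera coordinates R X + t; the wrist camera has in their place "T_tool_cam" (4x4, takes a point from camera to tool coordinates, whose origin is the TCP and whose axes are the tool frame's). Camera axes: x right, y down, z forward; pixel columns grow to the right and rows downward; lengths in mm; the calibration is good to about 2 mm. A picture is of the moment at which its call begins: read the wrist's pose just before it. get_calibration takes no time and is no camera call.
- finish_job(): hands the job in, once; it reports no verdict.
The state is a dict: "time_s": time; "joints": joint angles; "dq": joint speeds; "tau": joint torques, N m; "eef_pos": TCP position; "ee_rot": TCP orientation; "force": force on the tool from outside, world axes, zero at the start; "wrist_torque": the same for the moment, N m; "grip_width": opening from 0.0 (shut) to 1.0 (fully open).
Only numpy, scipy, OpenCV 4.12 (cv2) and the standard library are available. Lean on these libraries where they do the work, as an engineer would, in place of code of your own. Each camera call takes 0.05 s, during which the arm holds its last target.

## Task

One of the two metal conditioning pots has a grey specimen cup stuck inside it. Take that cup by its rim, give it a twist of about a sixth of a turn to free it from the lips of the pot, pull it straight up and out, and set it down gently, upright, in the middle of the balance's pan. Leave the loose spare cup where it stands.

Things in the scene. Friction and masses are not known exactly. Their poses are not given: they have to be found in the camera images.
- cup: stuck grey plastic cup: open, round, straight-sided, 88 mm outside, wall 8, 115 tall, 0.15-0.31 kg. Origin: centre of underside, z up its axis. Two lugs at its +y and -y, 16 wide, standing 9 out, 47-55 above its underside. Starts upright, underside 10 mm and rim 125 mm above the bench; its top 49 mm stand clear of the pot, free to pinch the wall anywhere, one finger inside, one outside
- holder: fixed aluminium pot with the stuck cup: 124 mm outside, 76 high. Origin: centre of underside, z up. Cup's lugs start under two lips at the pot's +y and -y (40 degrees of arc each); the rest of the mouth is open. Turned 45 to 90 degrees either way about the axis the cup lifts out, clear after 70 mm. Sprung pads grip it: 5-10 N to pull, 0.2-0.5 N m to turn. An empty twin stands across the balance
- pan (a point): centre of the top face of the balance's flat round steel pan, 150 mm across, 60 mm above the bench. The white balance beneath (200 x 170 mm, 46 mm high) does not move. z up.
- spare: loose cup just like the stuck one, on the bare bench beyond the balance. Origin: centre of its underside. Not to be disturbed. A small steel weight (44 mm across, 72 mm tall) stands on the other side there.
Things that resemble listed ones, but are neither listed nor needed, are in the scene too. Leave any blue or yellow look-alike of the cup alone.

How it is judged (in metres and radians):
At the end, for the whole second after the job is handed in: the cup that was stuck stands upright (within 7 degrees) and still on the balance's pan, its axis within 25 mm of the pan's centre (horizontal distance between cup and pan below 0.025 m and z of cup in the frame of pan between -0.006 and 0.006 m and angle between cup's own z axis and vertical below 0.12 rad and linear speed of cup below 0.02 m/s); the robot touches nothing.
It fails at once if the spare cup is moved more than 30 mm (distance of spare from where it was at the start of the episode above 0.03 m).
It fails at once if the cup is dropped onto the pan (faster than 0.5 m/s less than 30 mm above it) (horizontal distance between cup and pan below 0.08 m and z of cup in the frame of pan below 0.03 m and linear speed of cup above 0.5 m/s).
It also fails if it takes over 50 s, if anything falls off the work surface, if the arm or the gripper's body presses on something with over 40 N, if the wrist force passes 120 N, or if a joint passes its speed limit or range.

## Working session

There is one attempt and no reset: what is moved stays moved. The work goes in short steps, Python scripts to look and compute and a tool call to move; the robot and the scene stay as the last step left them, time stands still between calls to the robot, and variables do not carry over. Pictures are saved under pics/ and viewed, and the job is handed in when it is done.

Besides the shell and the picture viewer there is one more tool, called after "Call:" as a command line: name --argument value ..., lists and objects as JSON in quotes. jog_arm: Moves the arm, as the interface text tells. Its arguments: {"type":"object","properties":{"increments":{"type":"array","items":{"type":"object","properties":{"rx":{"type":"number"},"ry":{"type":"number"},"rz":{"type":"number"},"x":{"type":"number"},"y":{"type":"number"},"z":{"type":"number"},"hand":{"type":"number"}}}},"force":{"type":"number"}},"required":["increments"]}

```bash
ls; mkdir -p pics; python3 - <<'E'
from rig import *
import cv2
print(sense())
for n in ("scene","top","wrist"):
    c=get_calibration(n); print(n,c)
    cv2.imwrite(f"pics/{n}0.png",capture(n)[:,:,::-1])
E
```

```text
pics
{'time_s': 0.0, 'joints': array([-1.54939700e+00,  3.13475041e-01,  1.49844931e+00, -1.48851890e-05,
        1.33101779e+00, -2.23401383e-01]), 'dq': array([ 0.0001447 ,  0.00038148,  0.0003693 ,  0.00120088, -0.0003971 ,
       -0.00090427]), 'tau': array([-5.06911801e-04, -4.12264538e+01, -2.59743959e+01, -2.84055577e-04,
        4.05236904e-03, -1.99919850e-05]), 'eef_pos': array([ 127.21854443, -509.07865474,  230.71766607]), 'ee_rot': array([ 0.08586019,  0.70185922,  0.08681059, -0.70177317]), 'force': array([-0.11391696, -0.07755788, -0.37578441]), 'wrist_torque': array([ 0.05888779, -0.0426338 ,  0.06538639]), 'grip_width': 0.998234816956114}
scene {'camera_matrix': array([[376.65199045,   0.        , 314.91349676],
       [  0.        , 376.65199045, 211.8646733 ],
       [  0.        ,   0.        ,   1.        ]]), 'D': array([0.00210368, 0.        , 0.        , 0.        , 0.        ]), 'R': array([[ 0.80615075,  0.59158432,  0.01220512],
       [ 0.4270299 , -0.56738689, -0.70407215],
       [-0.40959302,  0.57280024, -0.71002355]]), 't': array([-377.87529832, -198.
[... 401 characters left out ...]
07, -0.00414281, -0.99732692]]), 't': array([ -28.32844175,  508.84901734, 1108.85048744])}
wrist {'camera_matrix': array([[282.72170248,   0.        , 316.75061532],
       [  0.        , 282.72170248, 201.99455617],
       [  0.        ,   0.        ,   1.        ]]), 'D': array([0.00049717, 0.        , 0.        , 0.        , 0.        ]), 'T_tool_cam': array([[-5.40205304e-04, -3.07721130e-01,  9.51476439e-01,
        -1.41844116e+02],
       [ 9.99999599e-01,  5.13090045e-04,  7.33695242e-04,
         8.54009189e-01],
       [-7.13966618e-04,  9.51476454e-01,  3.07720729e-01,
        -7.69606776e+01],
       [ 0.00000000e+00,  0.00000000e+00,  0.00000000e+00,
         1.00000000e+00]])}
```

View pics/top0.png

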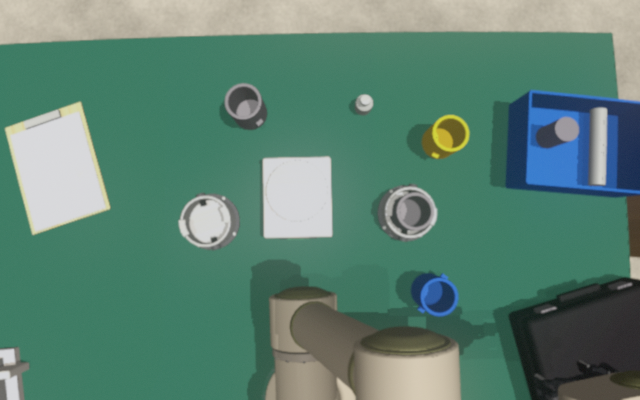

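View pics/scene0.png

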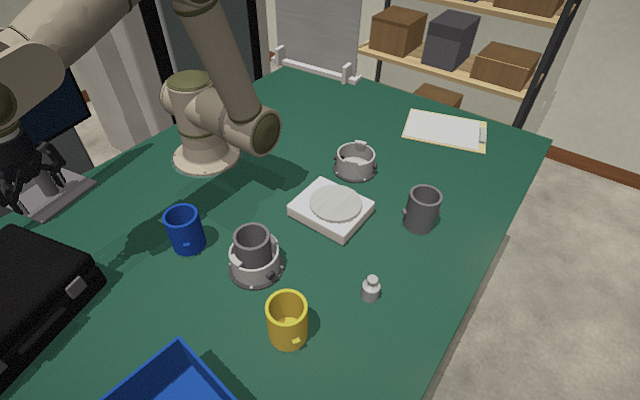

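View pics/wrist0.png

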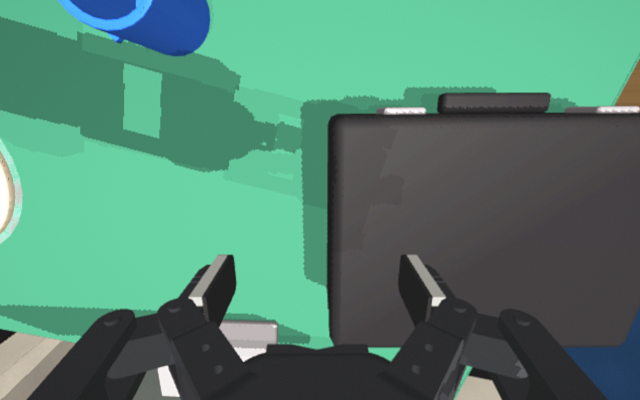

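The top view shows the stuck cup in its pot at about (413,211), the pan at (297,193), the spare at (245,105), and the blue and yellow look-alikes at (436,295) and (446,137). I'll enlarge these areas next.

```bash
python3 - <<'E'
import cv2
a=cv2.imread("pics/top0.png")
cv2.imwrite("pics/top_c1.png",cv2.resize(a[170:260,360:470],None,fx=7,fy=6.6666,interpolation=cv2.INTER_CUBIC) if 0 else cv2.resize(a[175:250,365:465],None,fx=8,fy=8,interpolation=cv2.INTER_CUBIC))
cv2.imwrite("pics/top_c2.png",cv2.resize(a[145:245,250:350],None,fx=6,fy=6,interpolation=cv2.INTER_CUBIC))
b=cv2.imread("pics/scene0.png")
cv2.imwrite("pics/sc_c1.png",cv2.resize(b[215:295,205:305],None,fx=7,fy=7,interpolation=cv2.INTER_CUBIC))
E
```

```text
(no output)
```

View pics/top_c1.png

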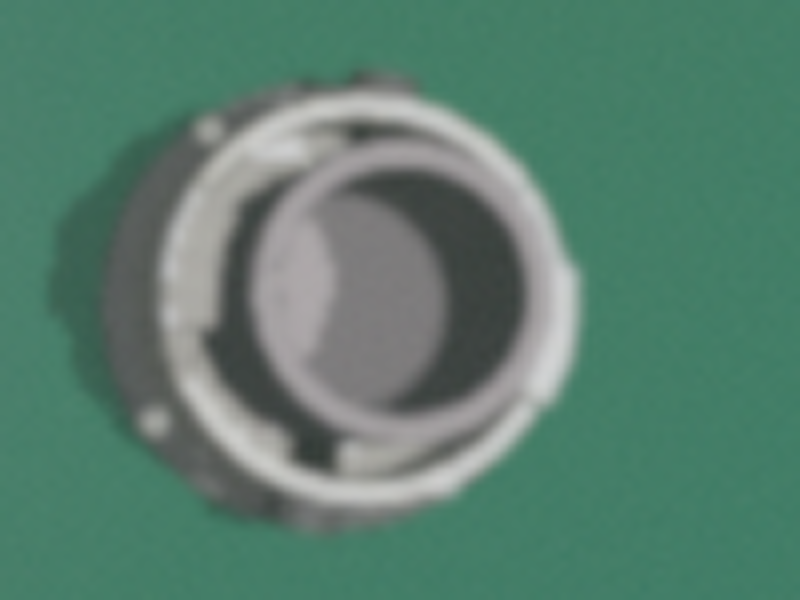

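View pics/top_c2.png

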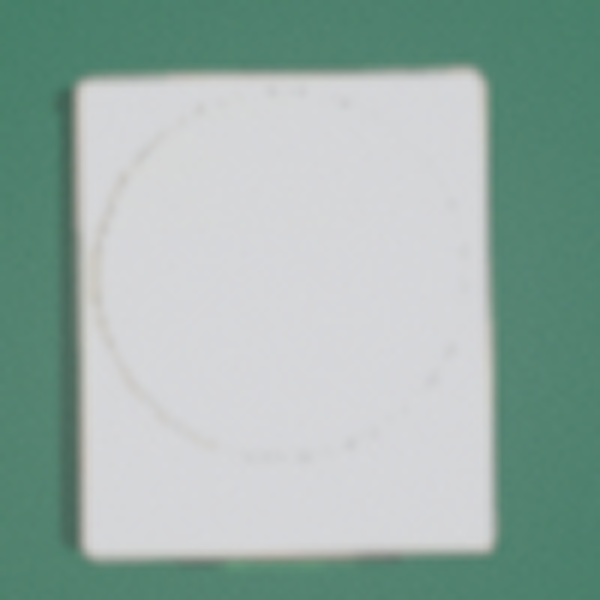

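View pics/sc_c1.png

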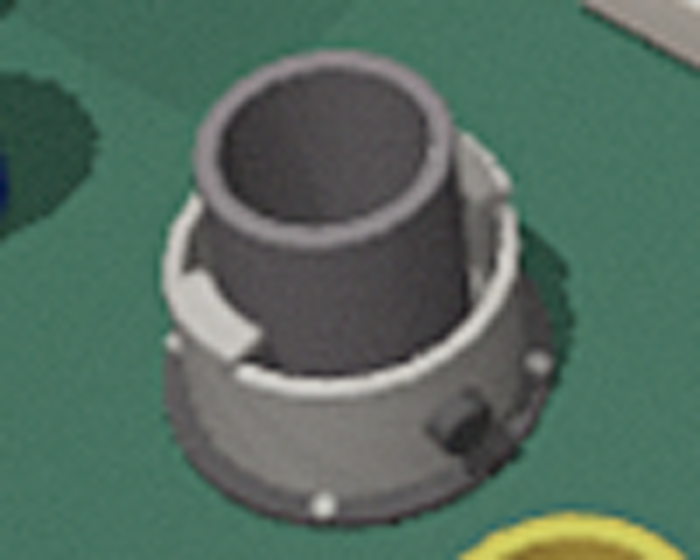

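```bash
cat > h.py <<'E'
import numpy as np,cv2
from rig import get_calibration
from scipy.optimize import least_squares
def proj(n,P):
    c=get_calibration(n); r,_=cv2.Rodrigues(c["R"])
    return cv2.projectPoints(np.asarray(P,float).reshape(-1,1,3),r,c["t"],c["camera_matrix"],c["D"])[0].reshape(-1,2)
th=np.linspace(0,2*np.pi,361)
def circ(x,y,z,r): return np.c_[x+r*np.cos(th),y+r*np.sin(th),np.full(361,z)]
def ext(n,x,y,z,r):
    p=proj(n,circ(x,y,z,r)); return np.r_[p.min(0),p.max(0)]
def fit(n,z,r,e,free=False):
    return least_squares(lambda v: ext(n,v[0],v[1],v[2] if free else z,r)-e,[450,-150,z] if free else [450,-150])
E
python3 - <<'E'
from h import *
f=lambda e,s,o:(np.array(e)+.5)/s-.5+np.array(o*2)
t=f([248,137,552,437],8,(365,175)); s=f([197,50,455,247],7,(205,215)); p=f([97,90,467,458],6,(250,145))
for a in (fit("top",125,44,t),fit("scene",125,44,s),fit("top",60,75,p)): print(a.x,a.fun)
# pot outer rim top crop: 
pt=f([160,88,578,505],8,(365,175)); a=fit("top",76,62,pt);print(a.x,a.fun)
x,y=fit("top",125,44,t).x
# combined cup
c=least_squares(lambda v:np.r_[ext("top",*v,125,44)-t,ext("scene",*v,125,44)-s],[450,-150]);print(c.x,c.fun)
# draw check
for n,sc in(("top",2),("scene",2)):
    im=cv2.imread(f"pics/{n}0.png")
    for C,col in((circ(*c.x,125,44),(0,0,255)),(circ(*c.x,76,62),(255,0,0)),(circ(*fit("top",60,75,p).x,60,75),(0,0,255))):
        for q in proj(n,C): im[int(round(q[1])),int(round(q[0]))]=col
    o=im[140:260,250:450] if n=="top" else im[170:290,190:390]
    cv2.imwrite(f"pics/ov_{n}.png",cv2.resize(o,None,fx=4,fy=4,interpolation=cv2.INTER_NEAREST))
E
```

```text
[ 463.50703535 -250.93180591] [-0.0750311  -0.43576901  0.07669047  0.43033748]
[ 465.21087686 -252.27133139] [-0.35143843  0.00876993  0.35523332 -0.03825809]
[521.1100965   22.00336882] [ 0.094907    0.03399375 -0.09468362 -0.03232216]
[ 462.74225898 -251.9888956 ] [ 0.45641152  0.26378685 -0.46160322 -0.25617831]
[ 464.10371281 -251.39715008] [ 0.11919534 -0.69815866  0.26795197  0.16441216 -0.42208638 -0.39701275
  0.2451487  -0.50443226]
```

View pics/ov_top.png

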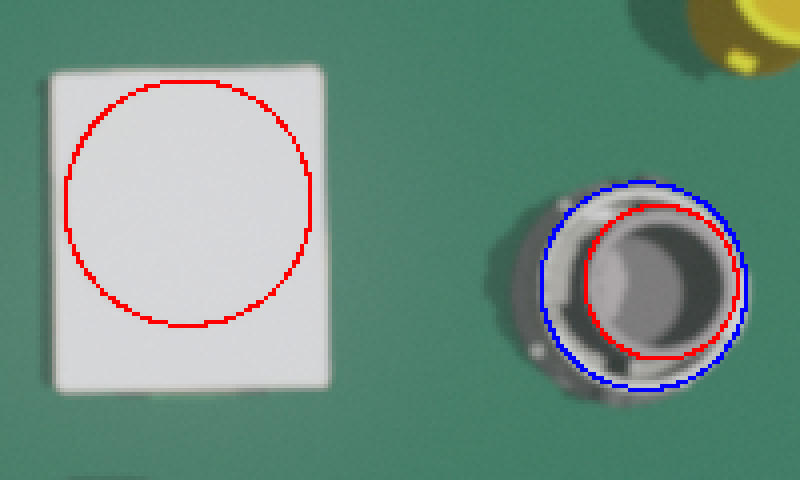

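View pics/ov_scene.png

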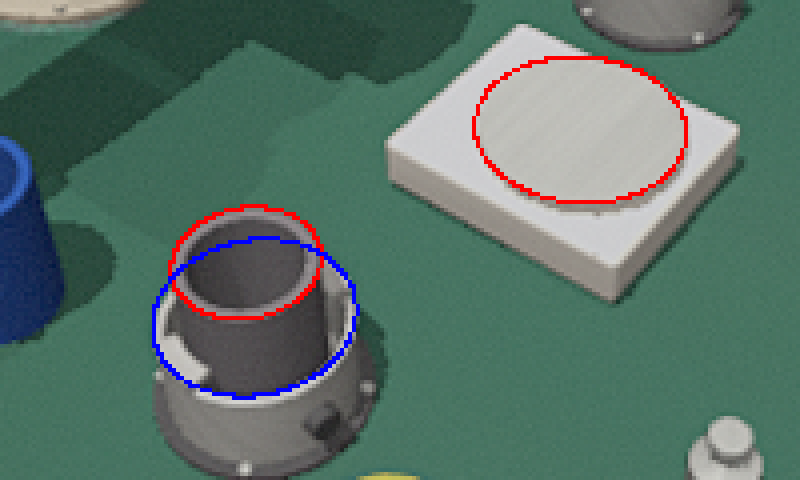

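```bash
python3 - <<'E'
import numpy as np
from rig import sense
from scipy.spatial.transform import Rotation as R
s=sense();q=s["ee_rot"];M=R.from_quat(np.r_[q[1:],q[0]]).as_matrix();print(M.round(3))
y=M[:,1];print("yaw y",np.degrees(np.arctan2(y[1],y[0])),np.degrees(s["joints"]))
print(np.degrees(np.arctan2(-251.5,464.3)))
E
```

```text
[[-0.     0.242 -0.97 ]
 [ 0.001 -0.97  -0.242]
 [-1.    -0.001 -0.   ]]
yaw y -75.97317774405964 [-8.87745749e+01  1.79512941e+01  8.58436624e+01 -1.00217616e-03
  7.62601687e+01 -1.28011534e+01]
-28.443326161115742
```

Call:
jog_arm --increments '[{"x":4,"y":-12.8,"z":-38.9,"hand":44},{"x":4,"y":-12.8,"z":-38.9,"hand":44},{"x":4,"y":-12.8,"z":-38.9,"hand":44},{"x":4,"y":-12.8,"z":-38.9,"hand":44},{"x":4,"y":-12.8,"z":-38.9,"hand":44}]'

```text
schema error: expected keys rx, ry, rz, x, y, z, hand
```

Call:
jog_arm --increments '[{"x":4,"y":-12.8,"z":-38.9,"hand":44},{"x":4,"y":-12.8,"z":-38.9,"hand":44},{"x":4,"y":-12.8,"z":-38.9,"hand":44},{"x":4,"y":-12.8,"z":-38.9,"hand":44},{"x":4,"y":-12.8,"z":-38.9,"hand":44}]'

```text
schema error: expected keys rx, ry, rz, x, y, z, hand
```

Call:
jog_arm --increments '[{"hand":44},{"hand":44}]'

```text
schema error: expected keys rx, ry, rz, x, y, z, hand
```

```bash
cat > w.py <<'E'
import sys
from h import *
from rig import sense,capture
from scipy.spatial.transform import Rotation as R
def wproj(s,P):
    c=get_calibration("wrist");q=s["ee_rot"];M=R.from_quat(np.r_[q[1:],q[0]]).as_matrix()
    T=np.linalg.inv(c["T_tool_cam"]); X=(np.asarray(P)-s["eef_pos"])@M
    X=X@T[:3,:3].T+T[:3,3]
    return cv2.projectPoints(X.reshape(-1,1,3),np.zeros(3),np.zeros(3),c["camera_matrix"],c["D"])[0].reshape(-1,2)
def shot(name,cam="wrist",circs=()):
    s=sense(); im=capture(cam)[:,:,::-1].copy()
    cv2.imwrite(f"pics/{name}_raw.png",im)
    for C in circs:
        for q in (wproj(s,C) if cam=="wrist" else proj(cam,C)):
            if 0<=q[0]<639 and 0<=q[1]<399: im[int(round(q[1])),int(round(q[0]))]=(0,0,255)
    cv2.imwrite(f"pics/{name}.png",im); return s
E
python3 - <<'E'
from w import *
s=shot("w1","wrist",[circ(464.2,-251.5,125,44),circ(464.2,-251.5,125,36)])
shot("s1","scene",[])
print(s["time_s"],s["eef_pos"],s["ee_rot"],s["force"],s["grip_width"])
E
```

```text
0.15 [ 127.2136389  -509.15764205  230.87584254] [ 0.08599984  0.70184417  0.0866779  -0.70178752] [ 0.72305269 -0.6402511   0.09668709] 1.0026588249520403
```

View pics/w1.png

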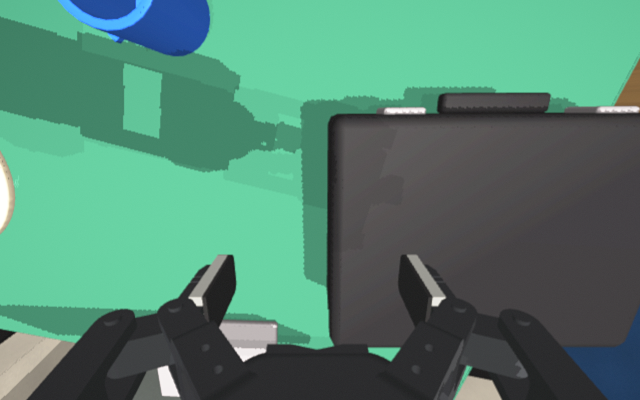

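View pics/s1.png

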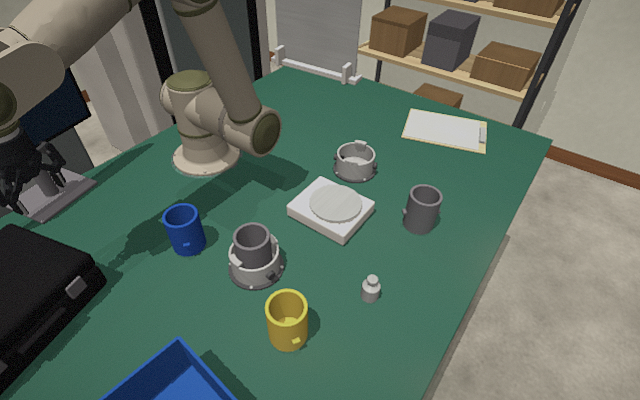

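The rows were refused because every key is required, so the arm hasn't moved. I'll send them again with all the keys.

Call:
jog_arm --increments '[{"rx":0,"ry":0,"rz":0,"x":4,"y":-12.8,"z":-38.9,"hand":44},{"rx":0,"ry":0,"rz":0,"x":4,"y":-12.8,"z":-38.9,"hand":44},{"rx":0,"ry":0,"rz":0,"x":4,"y":-12.8,"z":-38.9,"hand":44},{"rx":0,"ry":0,"rz":0,"x":4,"y":-12.8,"z":-38.9,"hand":44},{"rx":0,"ry":0,"rz":0,"x":4,"y":-12.8,"z":-38.9,"hand":44}]'

```text
time_s: 0.88
eef_pos: [301.4, -399.3, 211.2]
ee_rot: [0.086, 0.702, 0.086, -0.702]
force: [-0.0, -1.0, 0.7]
grip_width: 0.513
```

Call:
jog_arm --increments '[{"rx":0,"ry":0,"rz":0,"x":4,"y":-12.8,"z":-38.9,"hand":44},{"rx":0,"ry":0,"rz":0,"x":4,"y":-12.8,"z":-38.9,"hand":44},{"rx":0,"ry":0,"rz":0,"x":4,"y":-12.8,"z":-38.9,"hand":44},{"rx":0,"ry":0,"rz":0,"x":4,"y":-12.8,"z":-38.9,"hand":44},{"rx":0,"ry":0,"rz":0,"x":4,"y":-12.8,"z":-38.9,"hand":44}]'

```text
time_s: 1.5
eef_pos: [474.7, -290.0, 191.1]
ee_rot: [-0.086, -0.702, -0.086, 0.702]
force: [-0.5, -0.2, 1.0]
grip_width: 0.516
```

```bash
python3 - <<'E'
from w import *
s=shot("w2","wrist",[circ(464.2,-251.5,125,44),circ(464.2,-251.5,125,36)])
shot("s2","scene",[])
print(s["time_s"],s["eef_pos"],s["ee_rot"],s["force"],s["grip_width"],s["joints"])
E
```

```text
1.5 [ 474.6700977  -290.02450622  191.10399337] [-0.08635133 -0.70178426 -0.08636271  0.70184314] [-0.49170355 -0.17258992  0.98852758] 0.5156978195334804 [-7.59073398e-01  4.14104737e-01  1.46205156e+00 -5.66342797e-05
  1.26550175e+00  5.66874122e-01]
```

View pics/w2.png

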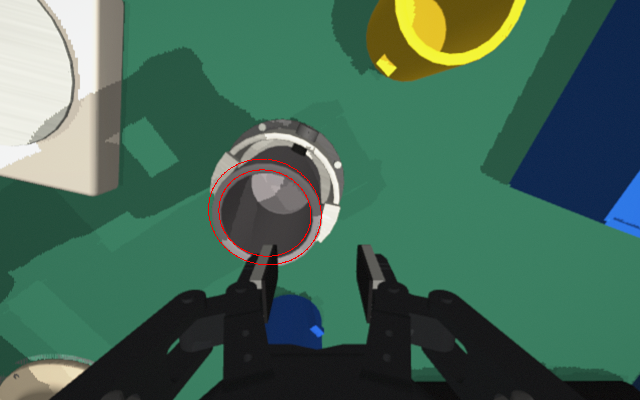

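View pics/s2.png

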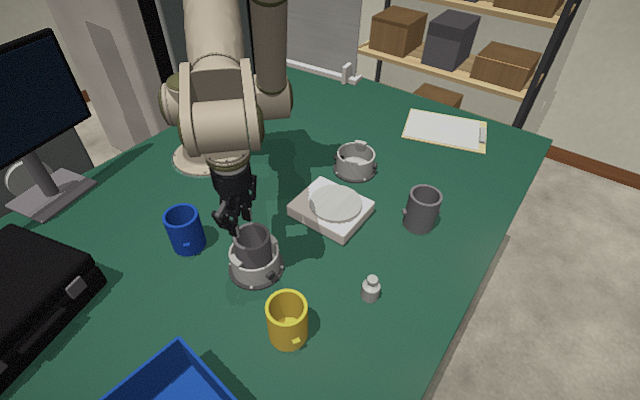

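The wrist view puts the rim at about (265,210), and the projected circles land almost on it. I'll check that in a zoom.

```bash
python3 - <<'E'
import cv2
for n in("w2","w2_raw"):
    a=cv2.imread(f"pics/{n}.png")[145:275,195:345]
    cv2.imwrite(f"pics/{n}_z.png",cv2.resize(a,None,fx=4.5,fy=4.5,interpolation=cv2.INTER_NEAREST))
E
```

```text
(no output)
```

View pics/w2_z.png

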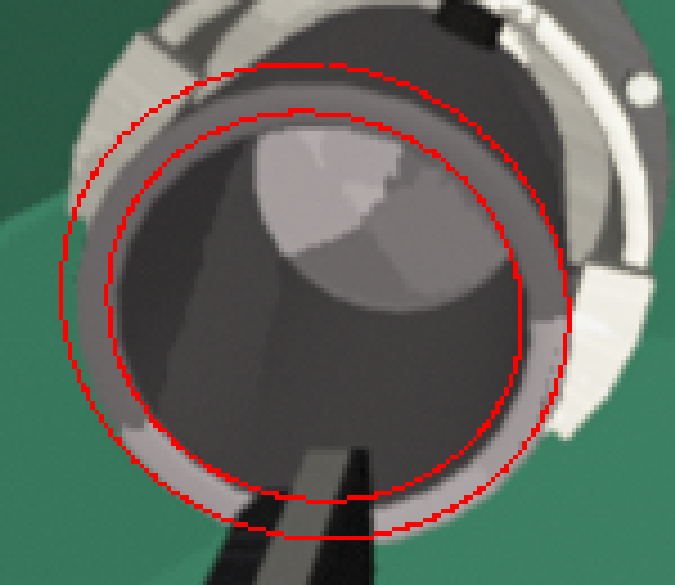

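View pics/w2_raw_z.png

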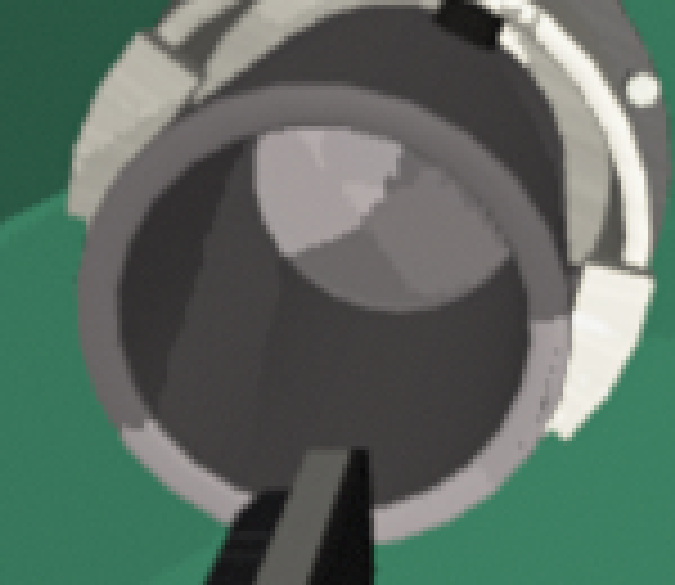

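The wrist view shows the cup about 1.5 mm further along tool +y and 1.8 mm along +z than I had it. That is within calibration error, so I'll shift by about that much and go down.

Call:
jog_arm --increments '[{"rx":0,"ry":0,"rz":0,"x":20,"y":1,"z":2,"hand":44},{"rx":0,"ry":0,"rz":0,"x":25,"y":0,"z":0,"hand":44},{"rx":0,"ry":0,"rz":0,"x":25,"y":0,"z":0,"hand":44},{"rx":0,"ry":0,"rz":0,"x":20,"y":0,"z":0,"hand":44},{"rx":0,"ry":0,"rz":0,"x":13,"y":0,"z":0,"hand":44}]'

```text
time_s: 2.22
eef_pos: [471.4, -292.5, 87.4]
ee_rot: [-0.086, -0.702, -0.086, 0.702]
force: [-0.2, 0.2, 0.4]
grip_width: 0.516
```

```bash
python3 - <<'E'
from w import *
s=shot("w3","wrist",[circ(463.2,-252.7,125,44),circ(463.2,-252.7,125,36)])
print(s["time_s"],s["eef_pos"],s["ee_rot"],s["force"],s["grip_width"],s["joints"])
E
```

```text
2.225 [ 471.39593165 -292.48426453   87.43594192] [-0.08594723 -0.7015885  -0.08643702  0.70207926] [-0.20027137  0.15986972  0.40438653] 0.5157006035033854 [-7.66488971e-01  5.29081393e-01  1.58057535e+00 -1.18850931e-04
  1.03291113e+00  5.59972334e-01]
```

View pics/w3.png

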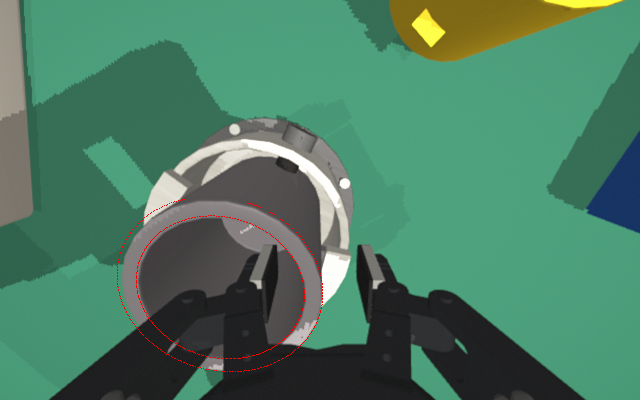

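The fingers straddle the wall: inner pad at about (270,280), outer pad at (365,280), wall between x=304 and 322. Now I'll close.

Call:
jog_arm --increments '[{"rx":0,"ry":0,"rz":0,"x":0,"y":0,"z":0,"hand":0},{"rx":0,"ry":0,"rz":0,"x":0,"y":0,"z":0,"hand":0},{"rx":0,"ry":0,"rz":0,"x":0,"y":0,"z":0,"hand":0},{"rx":0,"ry":0,"rz":0,"x":0,"y":0,"z":0,"hand":0}]' --force 50

```text
time_s: 2.78
eef_pos: [472.1, -292.1, 89.2]
ee_rot: [0.086, 0.702, 0.086, -0.702]
force: [-2.1, 3.1, 6.2]
grip_width: 0.109
```

Call:
jog_arm --increments '[{"rx":0,"ry":0,"rz":0,"x":0,"y":0,"z":0,"hand":0},{"rx":0,"ry":0,"rz":0,"x":0,"y":0,"z":0,"hand":0},{"rx":0,"ry":0,"rz":0,"x":0,"y":0,"z":0,"hand":0}]' --force 110

```text
time_s: 3.15
eef_pos: [471.6, -291.6, 88.2]
ee_rot: [-0.086, -0.702, -0.087, 0.702]
force: [-2.1, 2.3, -8.5]
grip_width: 0.081
```

```bash
python3 - <<'E'
from w import *
s=shot("w4")
print(s["time_s"],s["eef_pos"],s["ee_rot"],s["force"],s["wrist_torque"],s["grip_width"])
E
```

```text
3.15 [ 471.64154681 -291.62590687   88.21506671] [-0.08611944 -0.70153742 -0.08706224  0.70203195] [-2.07223746  2.26750459 -8.45112223] [0.07401026 0.92817639 0.29121241] 0.08140613640195957
```

View pics/w4.png

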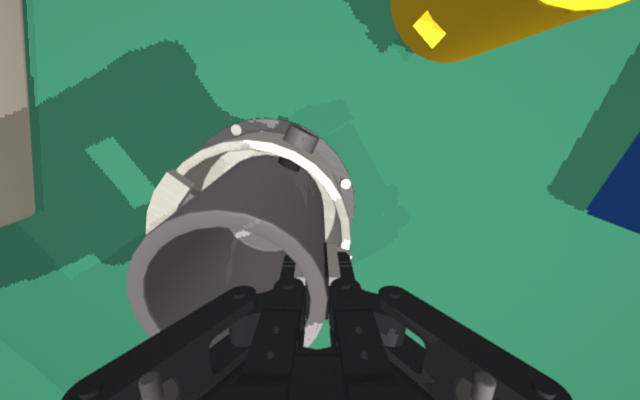

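Opening is about 7 mm and side forces are small, so the wall is gripped. I'll start the twist: +60° seen from above, about the cup axis.

Call:
jog_arm --increments '[{"rx":-0.105,"ry":0,"rz":0,"x":0,"y":-0.22,"z":-4.19,"hand":0},{"rx":-0.105,"ry":0,"rz":0,"x":0,"y":-0.22,"z":-4.19,"hand":0},{"rx":-0.105,"ry":0,"rz":0,"x":0,"y":-0.22,"z":-4.19,"hand":0}]' --force 120

```text
time_s: 3.58
eef_pos: [483.1, -287.3, 87.8]
ee_rot: [-0.196, -0.679, -0.197, 0.68]
force: [-2.4, 0.9, -4.3]
grip_width: 0.079
```

```bash
python3 - <<'E'
from w import *
s=sense()
print(s["time_s"],s["eef_pos"],s["ee_rot"],s["force"],s["wrist_torque"],s["grip_width"])
E
```

```text
3.575 [ 483.13594969 -287.26009941   87.80840594] [-0.19621222 -0.67890154 -0.19686496  0.67958638] [-2.40795924  0.86187323 -4.25669131] [ 0.41063645  0.01896924 -0.0968601 ] 0.07872075862946368
```

Forces are small. I'll continue the twist.

Call:
jog_arm --increments '[{"rx":-0.105,"ry":0,"rz":0,"x":0,"y":-0.22,"z":-4.19,"hand":0},{"rx":-0.105,"ry":0,"rz":0,"x":0,"y":-0.22,"z":-4.19,"hand":0},{"rx":-0.105,"ry":0,"rz":0,"x":0,"y":-0.22,"z":-4.19,"hand":0},{"rx":-0.105,"ry":0,"rz":0,"x":0,"y":-0.22,"z":-4.19,"hand":0}]'

```text
time_s: 4.08
eef_pos: [495.3, -275.7, 87.9]
ee_rot: [-0.333, -0.623, -0.334, 0.623]
force: [0.6, 1.4, -5.5]
grip_width: 0.08
```

Call:
jog_arm --increments '[{"rx":-0.105,"ry":0,"rz":0,"x":0,"y":-0.22,"z":-4.19,"hand":0},{"rx":-0.105,"ry":0,"rz":0,"x":0,"y":-0.22,"z":-4.19,"hand":0},{"rx":-0.105,"ry":0,"rz":0,"x":0,"y":-0.22,"z":-4.19,"hand":0},{"rx":0,"ry":0,"rz":0,"x":0,"y":0,"z":0,"hand":0}]'

```text
time_s: 4.58
eef_pos: [500.7, -264.5, 88.1]
ee_rot: [-0.426, -0.564, -0.426, 0.564]
force: [0.7, 2.3, -1.3]
grip_width: 0.078
```

```bash
python3 - <<'E'
from w import *
s=shot("w5")
q=s["ee_rot"];M=R.from_quat(np.r_[q[1:],q[0]]).as_matrix();y=M[:,1];print(M.round(4),np.degrees(np.arctan2(y[1],y[0])))
print(s["time_s"],s["eef_pos"],s["force"],s["wrist_torque"],s["grip_width"],"axis est",s["eef_pos"]-40*y)
E
```

```text
[[ 1.000e-04  9.620e-01 -2.732e-01]
 [-3.000e-04 -2.732e-01 -9.620e-01]
 [-1.000e+00  1.000e-04  3.000e-04]] -15.854710287230748
4.575 [ 500.7379111  -264.5229379    88.12880466] [ 0.73021149  2.32547316 -1.32395433] [-0.33410722 -0.00093424  0.17660126] 0.07805306451211551 axis est [ 462.25960905 -253.5949812    88.12300725]
```

View pics/w5.png

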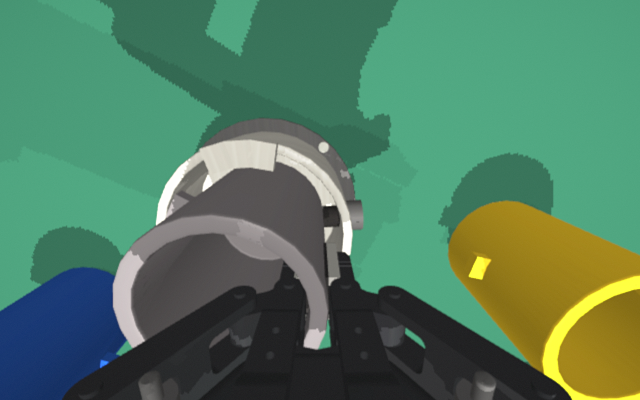

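The cup turned with the grip: a slip at 120 N would have shown large forces. Next is a straight lift, starting slowly.

Call:
jog_arm --increments '[{"rx":0,"ry":0,"rz":0,"x":-4,"y":0,"z":0,"hand":0},{"rx":0,"ry":0,"rz":0,"x":-6,"y":0,"z":0,"hand":0},{"rx":0,"ry":0,"rz":0,"x":-6,"y":0,"z":0,"hand":0}]'

```text
time_s: 5.0
eef_pos: [500.6, -264.5, 104.8]
ee_rot: [0.426, 0.564, 0.426, -0.564]
force: [-0.9, -1.5, -3.2]
grip_width: 0.076
```

```bash
python3 - <<'E'
from w import *
s=shot("w6");shot("s6","scene")
print(s["time_s"],s["eef_pos"],s["force"],s["wrist_torque"],s["grip_width"])
a=cv2.imread("pics/s6.png")[180:300,180:330];cv2.imwrite("pics/s6z.png",cv2.resize(a,None,fx=4,fy=4))
E
```

```text
5.0 [ 500.64784053 -264.52469759  104.76253918] [-0.91758702 -1.48291283 -3.16450303] [-0.08366853 -0.01528561 -0.15037084] 0.07584473470933112
```

View pics/w6.png

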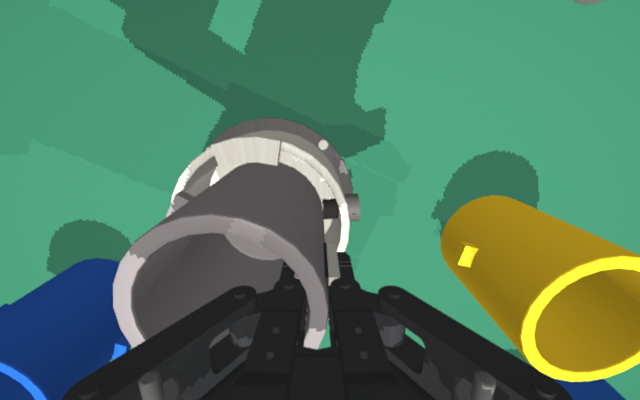

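View pics/s6z.png

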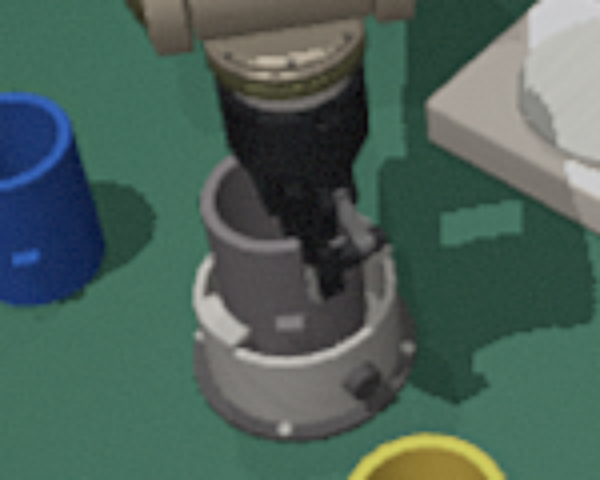

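The cup rises with the hand. Its lug, at about (290,322) in the crop, stands in the open mouth clear of the lips. I'll lift further.

Call:
jog_arm --increments '[{"rx":0,"ry":0,"rz":0,"x":-12,"y":0,"z":0,"hand":0},{"rx":0,"ry":0,"rz":0,"x":-18,"y":0,"z":0,"hand":0},{"rx":0,"ry":0,"rz":0,"x":-20,"y":0,"z":0,"hand":0},{"rx":0,"ry":0,"rz":0,"x":-20,"y":0,"z":0,"hand":0},{"rx":0,"ry":0,"rz":0,"x":-16,"y":0,"z":0,"hand":0}]'

```text
time_s: 5.72
eef_pos: [500.9, -264.6, 192.0]
ee_rot: [0.427, 0.564, 0.426, -0.564]
force: [0.6, 0.5, -3.1]
grip_width: 0.08
```

```bash
python3 - <<'E'
from w import *
s=shot("w7");shot("s7","scene")
q=s["ee_rot"];M=R.from_quat(np.r_[q[1:],q[0]]).as_matrix();d=np.array([521,22.0,0])-(s["eef_pos"]-40*M[:,1]);print((M.T@[d[0],d[1],0]).round(1))
print(s["time_s"],s["eef_pos"],s["force"],s["wrist_torque"],s["grip_width"])
a=cv2.imread("pics/s7.png")[150:300,180:380];cv2.imwrite("pics/s7z.png",cv2.resize(a,None,fx=4,fy=4))
E
```

```text
[-2.000e-01 -1.870e+01 -2.813e+02]
5.725 [ 500.88492649 -264.6335884   191.97496087] [ 0.59435658  0.51596403 -3.09844908] [-0.06741676 -0.14077     0.01166782] 0.07976696071560482
```

View pics/s7z.png

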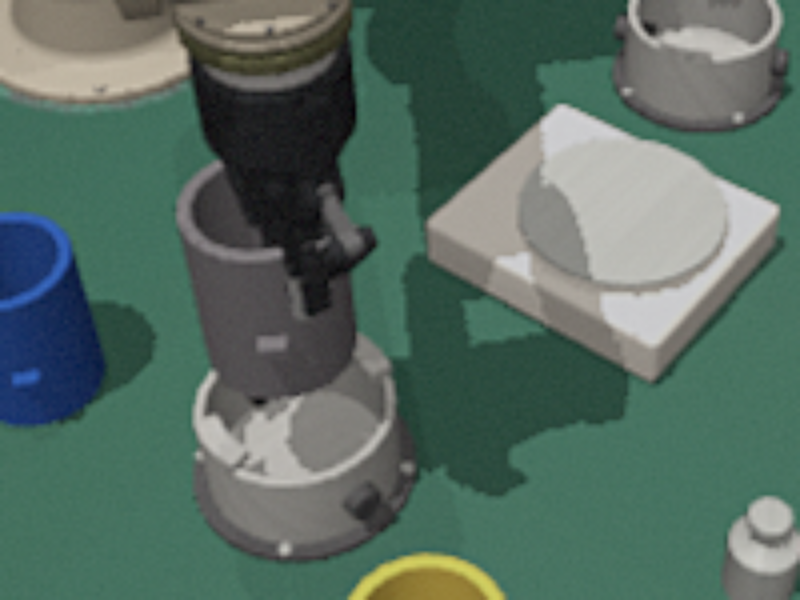

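The cup is out, upright, with its underside about 114 mm up. Now I'll carry it over to the pan.

Call:
jog_arm --increments '[{"rx":0,"ry":0,"rz":0,"x":0,"y":-1,"z":-15,"hand":0},{"rx":0,"ry":0,"rz":0,"x":0,"y":-2,"z":-30,"hand":0},{"rx":0,"ry":0,"rz":0,"x":0,"y":-2,"z":-30,"hand":0},{"rx":0,"ry":0,"rz":0,"x":0,"y":-2,"z":-30,"hand":0},{"rx":0,"ry":0,"rz":0,"x":0,"y":-2,"z":-30,"hand":0}]'

```text
time_s: 6.45
eef_pos: [528.6, -130.0, 189.4]
ee_rot: [-0.426, -0.564, -0.427, 0.564]
force: [1.0, 0.5, -2.0]
grip_width: 0.075
```

Call:
jog_arm --increments '[{"rx":0,"ry":0,"rz":0,"x":0,"y":-2,"z":-30,"hand":0},{"rx":0,"ry":0,"rz":0,"x":0,"y":-2,"z":-30,"hand":0},{"rx":0,"ry":0,"rz":0,"x":0,"y":-2,"z":-30,"hand":0},{"rx":0,"ry":0,"rz":0,"x":0,"y":-2,"z":-30,"hand":0},{"rx":0,"ry":0,"rz":0,"x":0,"y":-1.7,"z":-26,"hand":0}]'

```text
time_s: 7.08
eef_pos: [558.7, 13.1, 189.3]
ee_rot: [-0.426, -0.563, -0.427, 0.564]
force: [0.6, -1.2, -2.2]
grip_width: 0.076
```

Call:
jog_arm --increments '[{"rx":0,"ry":0,"rz":0,"x":0,"y":0,"z":0,"hand":0},{"rx":0,"ry":0,"rz":0,"x":0,"y":0,"z":0,"hand":0}]'

```text
time_s: 7.32
eef_pos: [558.9, 11.0, 189.7]
ee_rot: [-0.426, -0.564, -0.427, 0.564]
force: [0.3, -0.1, -2.8]
grip_width: 0.077
```

```bash
python3 - <<'E'
from w import *
s=sense();q=s["ee_rot"];M=R.from_quat(np.r_[q[1:],q[0]]).as_matrix();c=s["eef_pos"]-40*M[:,1];zb=10+s["eef_pos"][2]-88.1
print("axis",c,"bottom",zb)
C=[circ(521,22,60,75),circ(c[0],c[1],zb+115,44),circ(c[0],c[1],zb,44)]
shot("s8","scene",C);shot("t8","top",C)
print(s["time_s"],s["eef_pos"],s["force"],s["wrist_torque"],s["grip_width"])
a=cv2.imread("pics/s8.png")[110:260,250:450];b=cv2.imread("pics/t8.png")[120:270,220:420];
cv2.imwrite("pics/s8z.png",cv2.resize(a,None,fx=4,fy=4));cv2.imwrite("pics/t8z.png",cv2.resize(b,None,fx=4,fy=4))
E
```

```text
axis [520.3838236   21.93490723 189.77780245] bottom 111.63508882062052
7.325 [558.87244446  11.04343168 189.73508882] [ 0.34427388 -0.12449327 -2.78278475] [-0.01004708 -0.04372158  0.01916565] 0.07707059648269017
```

View pics/s8z.png

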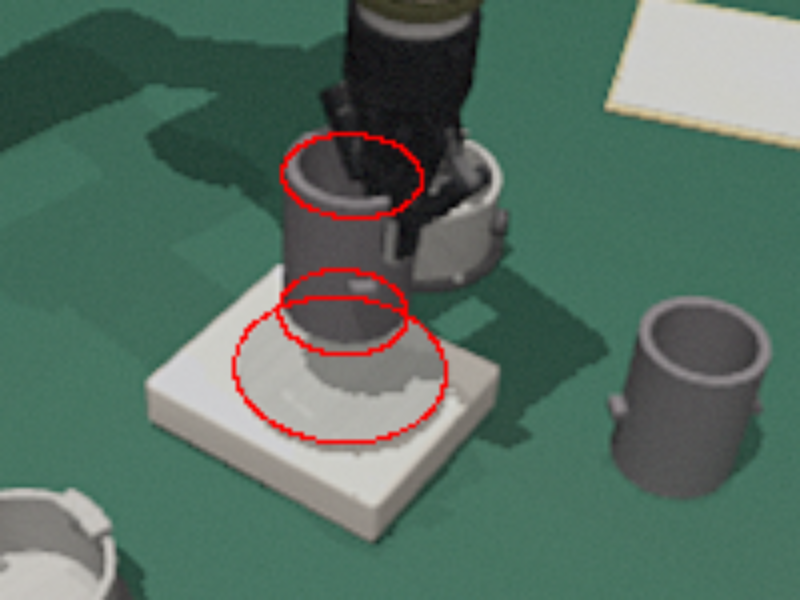

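View pics/t8z.png

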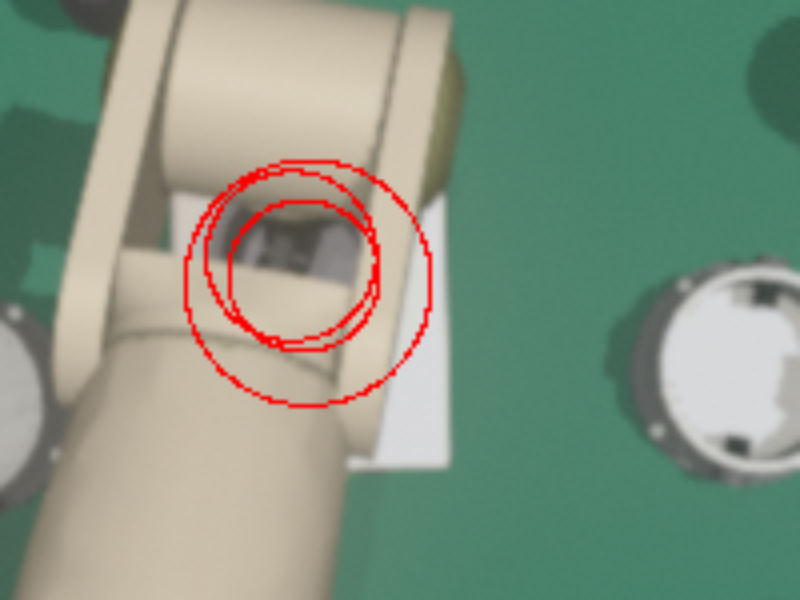

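The projected rim, underside and pan circles match the picture to a few millimetres. The underside should be about 111 mm up, so I'll lower it.

Call:
jog_arm --increments '[{"rx":0,"ry":0,"rz":0,"x":8,"y":0,"z":0,"hand":0},{"rx":0,"ry":0,"rz":0,"x":14,"y":0,"z":0,"hand":0},{"rx":0,"ry":0,"rz":0,"x":14,"y":0,"z":0,"hand":0},{"rx":0,"ry":0,"rz":0,"x":8,"y":0,"z":0,"hand":0},{"rx":0,"ry":0,"rz":0,"x":2,"y":0,"z":0,"hand":0}]'

```text
time_s: 8.05
eef_pos: [559.1, 11.0, 143.6]
ee_rot: [-0.426, -0.564, -0.427, 0.564]
force: [0.8, 0.4, -2.4]
grip_width: 0.076
```

Call:
jog_arm --increments '[{"rx":0,"ry":0,"rz":0,"x":1,"y":0,"z":0,"hand":0},{"rx":0,"ry":0,"rz":0,"x":0,"y":0,"z":0,"hand":0}]'

```text
time_s: 8.3
eef_pos: [559.4, 11.0, 143.6]
ee_rot: [0.427, 0.564, 0.426, -0.564]
force: [0.2, -0.5, -2.0]
grip_width: 0.081
```

Call:
jog_arm --increments '[{"rx":0,"ry":0,"rz":0,"x":1,"y":0,"z":0,"hand":0},{"rx":0,"ry":0,"rz":0,"x":0,"y":0,"z":0,"hand":0}]'

```text
time_s: 8.55
eef_pos: [559.3, 11.0, 142.4]
ee_rot: [0.427, 0.564, 0.426, -0.564]
force: [-0.6, 0.4, -3.0]
grip_width: 0.077
```

Call:
jog_arm --increments '[{"rx":0,"ry":0,"rz":0,"x":1,"y":0,"z":0,"hand":0},{"rx":0,"ry":0,"rz":0,"x":1,"y":0,"z":0,"hand":0},{"rx":0,"ry":0,"rz":0,"x":0,"y":0,"z":0,"hand":0}]'

```text
time_s: 8.93
eef_pos: [559.2, 11.0, 140.2]
ee_rot: [-0.426, -0.564, -0.427, 0.564]
force: [0.7, 1.0, -2.6]
grip_width: 0.077
```

Call:
jog_arm --increments '[{"rx":0,"ry":0,"rz":0,"x":1,"y":0,"z":0,"hand":0},{"rx":0,"ry":0,"rz":0,"x":0,"y":0,"z":0,"hand":0},{"rx":0,"ry":0,"rz":0,"x":0,"y":0,"z":0,"hand":0}]'

```text
time_s: 9.3
eef_pos: [559.3, 11.0, 139.3]
ee_rot: [0.426, 0.564, 0.426, -0.564]
force: [-0.7, -0.2, -2.3]
grip_width: 0.075
```

Call:
jog_arm --increments '[{"rx":0,"ry":0,"rz":0,"x":1,"y":0,"z":0,"hand":0},{"rx":0,"ry":0,"rz":0,"x":0,"y":0,"z":0,"hand":0}]'

```text
time_s: 9.55
eef_pos: [559.2, 11.0, 138.2]
ee_rot: [-0.426, -0.564, -0.427, 0.564]
force: [0.2, -0.5, -2.6]
grip_width: 0.078
```

Call:
jog_arm --increments '[{"rx":0,"ry":0,"rz":0,"x":0.7,"y":0,"z":0,"hand":0},{"rx":0,"ry":0,"rz":0,"x":0,"y":0,"z":0,"hand":0}]'

```text
time_s: 9.8
eef_pos: [559.2, 11.0, 137.5]
ee_rot: [-0.426, -0.564, -0.426, 0.564]
force: [-1.0, 0.6, -2.8]
grip_width: 0.08
```

Call:
jog_arm --increments '[{"rx":0,"ry":0,"rz":0,"x":0.7,"y":0,"z":0,"hand":0},{"rx":0,"ry":0,"rz":0,"x":0,"y":0,"z":0,"hand":0}]'

```text
time_s: 10.05
eef_pos: [559.2, 11.0, 136.8]
ee_rot: [-0.426, -0.564, -0.426, 0.564]
force: [0.0, -0.5, -2.9]
grip_width: 0.079
```

Call:
jog_arm --increments '[{"rx":0,"ry":0,"rz":0,"x":0.7,"y":0,"z":0,"hand":0},{"rx":0,"ry":0,"rz":0,"x":0,"y":0,"z":0,"hand":0}]'

```text
time_s: 10.3
eef_pos: [559.2, 11.0, 136.1]
ee_rot: [-0.426, -0.564, -0.426, 0.564]
force: [0.3, 0.6, -3.0]
grip_width: 0.071
```

```bash
python3 - <<'E'
from w import *
s=shot("s9","scene")
print(s["time_s"],s["eef_pos"],s["force"],s["wrist_torque"])
a=cv2.imread("pics/s9.png")[150:230,280:380]
cv2.imwrite("pics/s9z.png",cv2.resize(a,None,fx=7,fy=7))
E
```

```text
10.3 [559.23645529  11.00871799 136.13400718] [ 0.31205975  0.58171461 -3.0117628 ] [-0.06139942 -0.15704551 -0.02028079]
```

View pics/s9z.png

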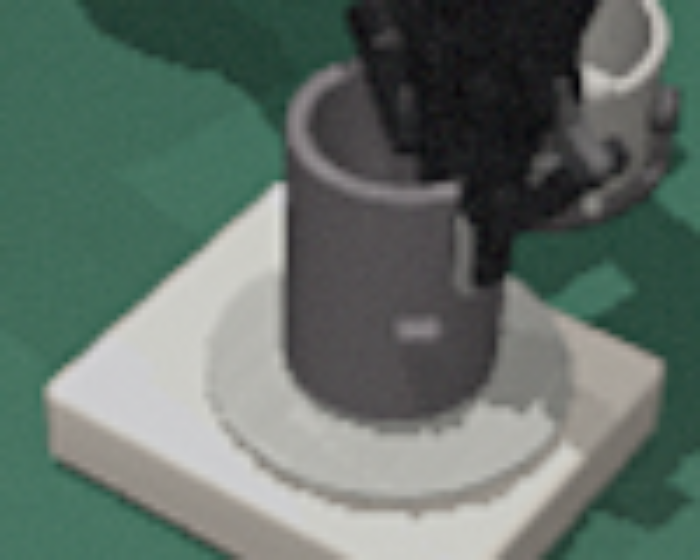

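The cup is a millimetre or two above the pan, with no contact force yet. I'll keep creeping down.

Call:
jog_arm --increments '[{"rx":0,"ry":0,"rz":0,"x":0.7,"y":0,"z":0,"hand":0},{"rx":0,"ry":0,"rz":0,"x":0,"y":0,"z":0,"hand":0}]'

```text
time_s: 10.6
eef_pos: [559.2, 11.0, 135.4]
ee_rot: [-0.426, -0.564, -0.427, 0.564]
force: [-0.5, -0.9, -3.1]
grip_width: 0.081
```

Call:
jog_arm --increments '[{"rx":0,"ry":0,"rz":0,"x":0.7,"y":0,"z":0,"hand":0},{"rx":0,"ry":0,"rz":0,"x":0,"y":0,"z":0,"hand":0}]'

```text
time_s: 10.85
eef_pos: [559.2, 11.0, 134.7]
ee_rot: [-0.426, -0.564, -0.426, 0.564]
force: [-0.6, -0.0, -2.0]
grip_width: 0.077
```

Call:
jog_arm --increments '[{"rx":0,"ry":0,"rz":0,"x":0.7,"y":0,"z":0,"hand":0},{"rx":0,"ry":0,"rz":0,"x":0,"y":0,"z":0,"hand":0}]'

```text
time_s: 11.1
eef_pos: [559.3, 11.0, 134.1]
ee_rot: [-0.426, -0.564, -0.426, 0.564]
force: [-0.0, 0.4, -2.5]
grip_width: 0.075
```

Call:
jog_arm --increments '[{"rx":0,"ry":0,"rz":0,"x":0.7,"y":0,"z":0,"hand":0},{"rx":0,"ry":0,"rz":0,"x":0,"y":0,"z":0,"hand":0}]'

```text
time_s: 11.35
eef_pos: [559.3, 11.0, 133.4]
ee_rot: [-0.426, -0.564, -0.426, 0.564]
force: [-0.3, -0.3, -3.1]
grip_width: 0.078
```

```bash
python3 - <<'E'
from w import *
s=shot("s10","scene");shot("w10")
print(s["time_s"],s["eef_pos"],s["force"],s["wrist_torque"])
a=cv2.imread("pics/s10.png")[150:230,280:380]
cv2.imwrite("pics/s10z.png",cv2.resize(a,None,fx=7,fy=7))
E
```

```text
11.35 [559.25270052  10.97679573 133.3558702 ] [-0.34158662 -0.2752098  -3.09318628] [-0.03156964 -0.09393935  0.01889742]
```

View pics/s10z.png

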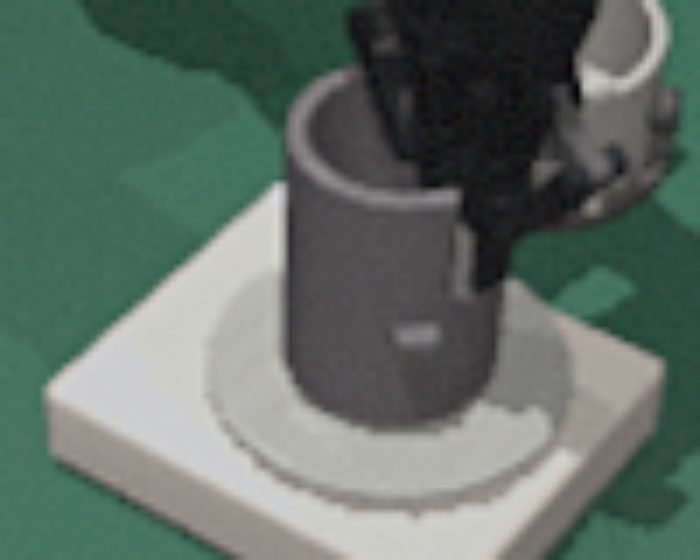

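View pics/w10.png

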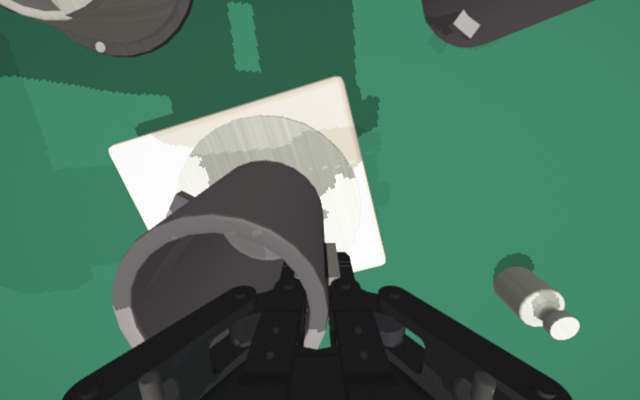

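```bash
python3 - <<'E'
from w import *
for z in (60,65,70): 
    e=ext("scene",520.7,21.9,z,44); print(z,(e-[280,150]*2+.5)*7, ((ext("scene",520.7,21.9,z+115,44)-[280,150]*2+.5)*7)[:2])
im=cv2.imread("pics/s10_raw.png")
for C in (circ(520.7,21.9,60,44),circ(520.7,21.9,175,44)):
    for q in proj("scene",C): im[int(round(q[1])),int(round(q[0]))]=(0,0,255)
cv2.imwrite("pics/s10o.png",cv2.resize(im[150:230,280:380],None,fx=7,fy=7,interpolation=cv2.INTER_NEAREST))
E
```

```text
60 [276.40566444 288.25437964 493.16106978 437.84188989] [282.50146731  67.14822553]
65 [276.65128086 279.32500258 494.12888795 428.89138106] [282.78944779  56.72868793]
70 [276.89853845 270.33769573 495.10342944 419.87934614] [283.07951392  46.23605875]
```

View pics/s10o.png

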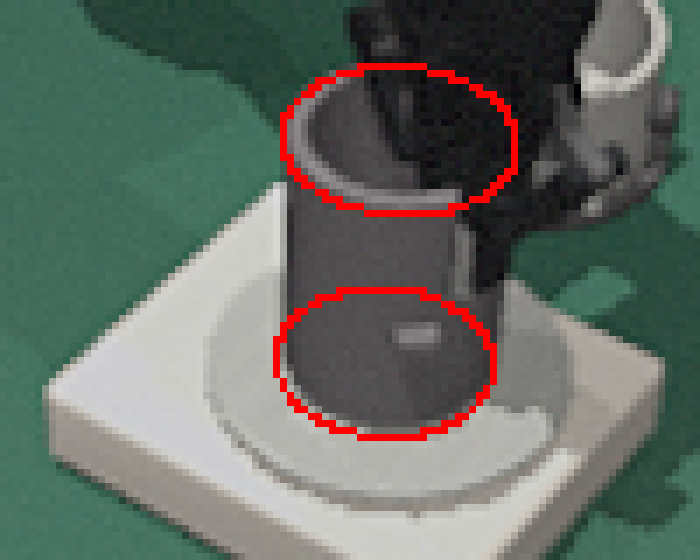

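The underside is still a few millimetres above the pan, at crop row 430 against the expected 438. I'll keep creeping.

Call:
jog_arm --increments '[{"rx":0,"ry":0,"rz":0,"x":0.8,"y":0,"z":0,"hand":0},{"rx":0,"ry":0,"rz":0,"x":0,"y":0,"z":0,"hand":0}]'

```text
time_s: 11.7
eef_pos: [559.2, 11.0, 132.5]
ee_rot: [-0.426, -0.564, -0.426, 0.564]
force: [-0.0, -0.2, -3.4]
grip_width: 0.078
```

Call:
jog_arm --increments '[{"rx":0,"ry":0,"rz":0,"x":0.8,"y":0,"z":0,"hand":0},{"rx":0,"ry":0,"rz":0,"x":0,"y":0,"z":0,"hand":0}]'

```text
time_s: 11.95
eef_pos: [559.2, 11.0, 131.7]
ee_rot: [-0.426, -0.564, -0.426, 0.564]
force: [-0.1, 0.3, -2.8]
grip_width: 0.077
```

Call:
jog_arm --increments '[{"rx":0,"ry":0,"rz":0,"x":0.8,"y":0,"z":0,"hand":0},{"rx":0,"ry":0,"rz":0,"x":0,"y":0,"z":0,"hand":0}]'

```text
time_s: 12.2
eef_pos: [559.2, 11.0, 130.9]
ee_rot: [-0.426, -0.564, -0.426, 0.564]
force: [-1.2, 0.6, -1.8]
grip_width: 0.077
```

Call:
jog_arm --increments '[{"rx":0,"ry":0,"rz":0,"x":0.8,"y":0,"z":0,"hand":0},{"rx":0,"ry":0,"rz":0,"x":0,"y":0,"z":0,"hand":0}]'

```text
time_s: 12.45
eef_pos: [559.2, 11.0, 130.1]
ee_rot: [-0.426, -0.564, -0.426, 0.564]
force: [-0.9, -0.1, -2.5]
grip_width: 0.077
```

```bash
python3 - <<'E'
from w import *
s=shot("s11","scene")
print(s["time_s"],s["eef_pos"],s["force"],s["wrist_torque"])
im=cv2.imread("pics/s11_raw.png")
for q in proj("scene",circ(520.7,21.9,60,44)): im[int(round(q[1])),int(round(q[0]))]=(0,0,255)
cv2.imwrite("pics/s11o.png",cv2.resize(im[150:230,280:380],None,fx=7,fy=7,interpolation=cv2.INTER_NEAREST))
E
```

```text
12.45 [559.24123972  11.01491776 130.13828309] [-0.90688734 -0.06591525 -2.47430594] [-0.0233735  -0.10661651  0.00938414]
```

View pics/s11o.png

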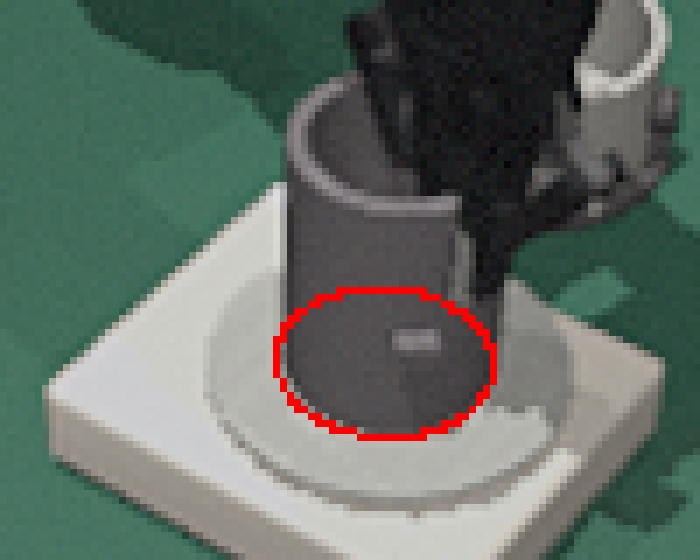

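Call:
jog_arm --increments '[{"rx":0,"ry":0,"rz":0,"x":0.8,"y":0,"z":0,"hand":0},{"rx":0,"ry":0,"rz":0,"x":0,"y":0,"z":0,"hand":0}]'

```text
time_s: 12.75
eef_pos: [559.2, 11.0, 129.3]
ee_rot: [-0.426, -0.564, -0.427, 0.564]
force: [0.2, -0.1, -2.6]
grip_width: 0.078
```

Call:
jog_arm --increments '[{"rx":0,"ry":0,"rz":0,"x":0.8,"y":0,"z":0,"hand":0},{"rx":0,"ry":0,"rz":0,"x":0,"y":0,"z":0,"hand":0}]'

```text
time_s: 13.0
eef_pos: [559.2, 11.0, 128.5]
ee_rot: [-0.426, -0.564, -0.427, 0.564]
force: [0.1, -0.2, -2.2]
grip_width: 0.08
```

Call:
jog_arm --increments '[{"rx":0,"ry":0,"rz":0,"x":0.8,"y":0,"z":0,"hand":0},{"rx":0,"ry":0,"rz":0,"x":0,"y":0,"z":0,"hand":0}]'

```text
time_s: 13.25
eef_pos: [559.4, 11.0, 127.9]
ee_rot: [0.427, 0.564, 0.426, -0.564]
force: [0.3, -0.2, -2.0]
grip_width: 0.078
```

Call:
jog_arm --increments '[{"rx":0,"ry":0,"rz":0,"x":0.8,"y":0,"z":0,"hand":0},{"rx":0,"ry":0,"rz":0,"x":0,"y":0,"z":0,"hand":0}]'

```text
time_s: 13.5
eef_pos: [559.6, 11.1, 127.8]
ee_rot: [0.427, 0.564, 0.426, -0.564]
force: [-0.2, 1.4, 5.4]
grip_width: 0.077
```

```bash
python3 - <<'E'
from w import *
s=shot("s12","scene");shot("w12")
print(s["time_s"],s["eef_pos"],s["force"],s["wrist_torque"])
im=cv2.imread("pics/s12_raw.png")
cv2.imwrite("pics/s12o.png",cv2.resize(im[150:230,280:380],None,fx=7,fy=7,interpolation=cv2.INTER_NEAREST))
E
```

```text
13.5 [559.57263706  11.08430432 127.78730675] [-0.15862665  1.3655142   5.35934873] [0.00711028 0.26358131 0.01278522]
```

View pics/s12o.png

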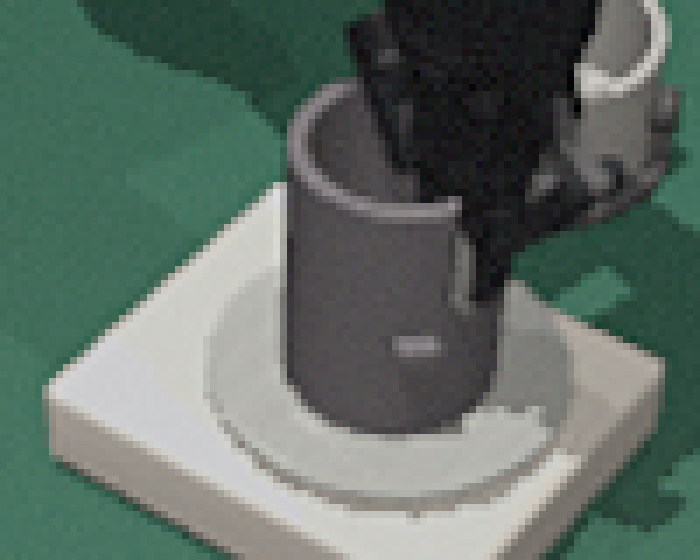

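View pics/w12.png

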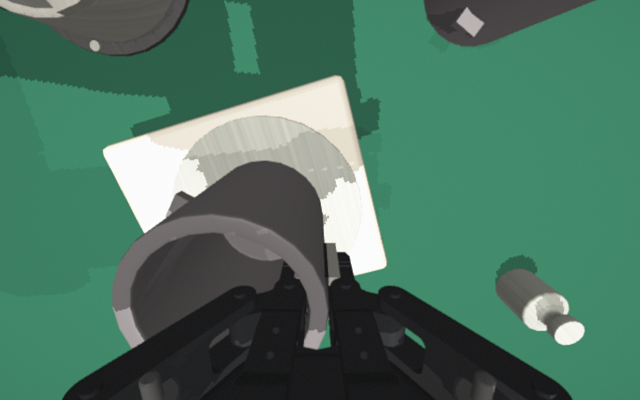

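Contact: the vertical force went from −2.5 N to +5.4 N. I'll ease the grip, then open slowly.

Call:
jog_arm --increments '[{"rx":0,"ry":0,"rz":0,"x":0,"y":0,"z":0,"hand":0},{"rx":0,"ry":0,"rz":0,"x":0,"y":0,"z":0,"hand":0}]' --force 20

```text
time_s: 13.85
eef_pos: [559.6, 11.1, 127.8]
ee_rot: [0.427, 0.564, 0.426, -0.564]
force: [-1.4, 1.2, 5.7]
grip_width: 0.079
```

Call:
jog_arm --increments '[{"rx":0,"ry":0,"rz":0,"x":0,"y":0,"z":0,"hand":9},{"rx":0,"ry":0,"rz":0,"x":0,"y":0,"z":0,"hand":12},{"rx":0,"ry":0,"rz":0,"x":0,"y":0,"z":0,"hand":16},{"rx":0,"ry":0,"rz":0,"x":0,"y":0,"z":0,"hand":24},{"rx":0,"ry":0,"rz":0,"x":0,"y":0,"z":0,"hand":32}]'

```text
time_s: 14.48
eef_pos: [559.3, 10.9, 126.9]
ee_rot: [-0.426, -0.564, -0.426, 0.564]
force: [-0.8, 0.2, 0.5]
grip_width: 0.381
```

Call:
jog_arm --increments '[{"rx":0,"ry":0,"rz":0,"x":0,"y":0,"z":0,"hand":40},{"rx":0,"ry":0,"rz":0,"x":0,"y":0,"z":0,"hand":40}]'

```text
time_s: 14.72
eef_pos: [559.2, 11.0, 127.0]
ee_rot: [-0.426, -0.564, -0.426, 0.564]
force: [0.0, 0.7, -0.7]
grip_width: 0.468
```

```bash
python3 - <<'E'
from w import *
s=shot("s13","scene");shot("w13")
print(s["time_s"],s["eef_pos"],s["force"],s["wrist_torque"],s["grip_width"])
im=cv2.imread("pics/s13_raw.png")
cv2.imwrite("pics/s13o.png",cv2.resize(im[150:230,280:380],None,fx=7,fy=7,interpolation=cv2.INTER_NEAREST))
E
```

```text
14.725 [559.23928814  11.01873778 126.9609723 ] [ 0.0335956   0.70104382 -0.67757059] [-0.01469861  0.00529843 -0.01761121] 0.46840376812564416
```

View pics/s13o.png

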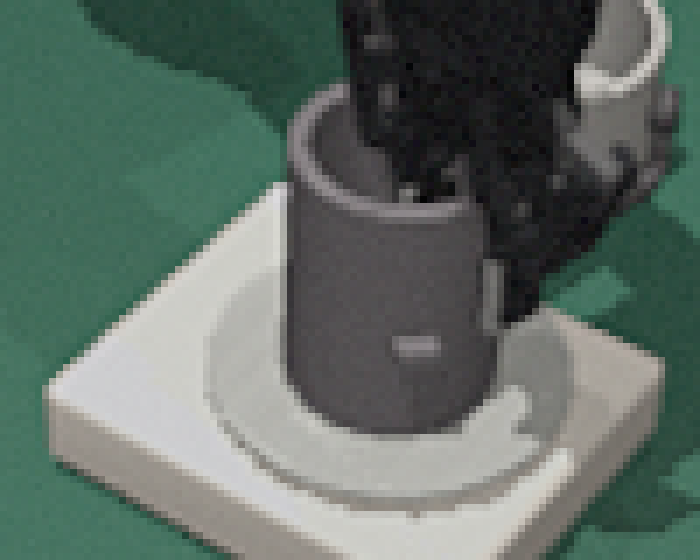

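View pics/w13.png

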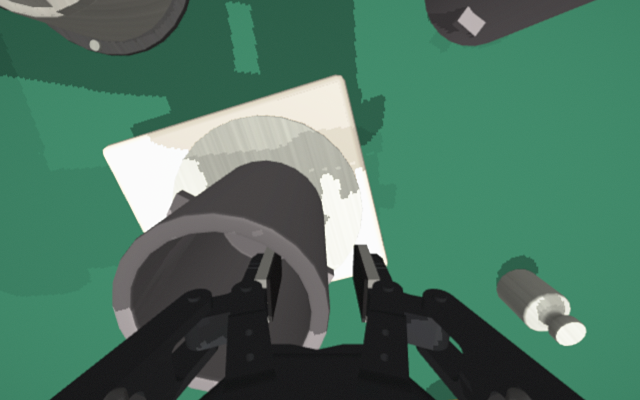

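Both fingers have let go and the cup stands free. I'll lift straight out, gently at first, then move well clear for a top view.

Call:
jog_arm --increments '[{"rx":0,"ry":0,"rz":0,"x":-10,"y":0,"z":0,"hand":40},{"rx":0,"ry":0,"rz":0,"x":-20,"y":0,"z":0,"hand":40},{"rx":0,"ry":0,"rz":0,"x":-25,"y":0,"z":0,"hand":40},{"rx":0,"ry":0,"rz":0,"x":-25,"y":0,"z":0,"hand":40},{"rx":0,"ry":0,"rz":0,"x":-25,"y":0,"z":0,"hand":40}]'

```text
time_s: 15.45
eef_pos: [559.3, 11.0, 233.6]
ee_rot: [0.427, 0.564, 0.426, -0.564]
force: [0.1, -0.1, 0.3]
grip_width: 0.468
```

Call:
jog_arm --increments '[{"rx":0,"ry":0,"rz":0,"x":0,"y":0,"z":40,"hand":40},{"rx":0,"ry":0,"rz":0,"x":0,"y":0,"z":50,"hand":40},{"rx":0,"ry":0,"rz":0,"x":0,"y":0,"z":50,"hand":40},{"rx":0,"ry":0,"rz":0,"x":0,"y":0,"z":40,"hand":40},{"rx":0,"ry":0,"rz":0,"x":0,"y":0,"z":0,"hand":40}]'

```text
time_s: 16.08
eef_pos: [509.7, -164.3, 232.6]
ee_rot: [0.426, 0.565, 0.425, -0.565]
force: [0.4, -0.4, -0.8]
grip_width: 0.467
```

```bash
python3 - <<'E'
from w import *
C=[circ(521,22,60,75),circ(521,22,175,44)]
s=shot("s14","scene",C);shot("t14","top",C)
print(s["time_s"],s["eef_pos"],s["force"],s["grip_width"])
cv2.imwrite("pics/s14o.png",cv2.resize(cv2.imread("pics/s14.png")[130:230,280:440],None,fx=5,fy=5,interpolation=cv2.INTER_NEAREST))
cv2.imwrite("pics/t14o.png",cv2.resize(cv2.imread("pics/t14.png")[60:260,190:400],None,fx=3,fy=3,interpolation=cv2.INTER_NEAREST))
E
```

```text
16.075 [ 509.65663713 -164.31595075  232.64479779] [ 0.40374999 -0.44531032 -0.75579274] 0.46744044138928253
```

View pics/s14o.png

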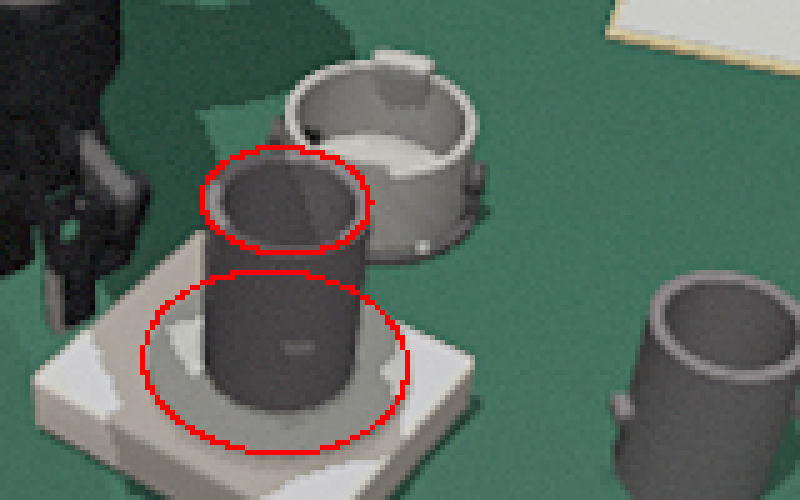

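View pics/t14o.png

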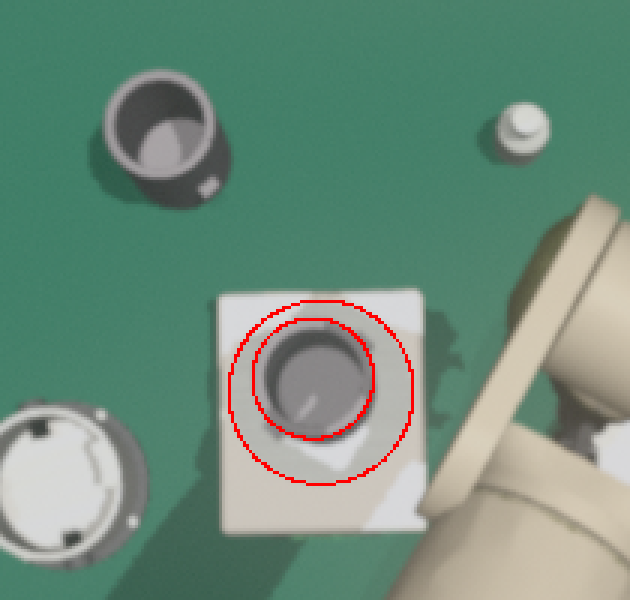

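Call:
jog_arm --increments '[{"rx":0,"ry":0,"rz":0,"x":0,"y":0,"z":0,"hand":40},{"rx":0,"ry":0,"rz":0,"x":0,"y":0,"z":0,"hand":40}]'

```text
time_s: 16.42
eef_pos: [510.5, -161.4, 232.1]
ee_rot: [0.427, 0.564, 0.427, -0.564]
force: [-0.2, 0.5, 0.6]
grip_width: 0.471
```

```bash
python3 -c "
from rig import *
print(finish_job(), sense()['time_s'])"
```

```text
the job is handed in; nothing more can be done
the job is handed in; nothing more can be done
```

I gripped the stuck cup by its rim wall, turned it 60° and pulled it straight up and out of the pot. I then set it on the balance's pan, let go and backed off. The job was handed in at about 16.4 s; no verdict was given.

**Last checks:** After I let go, the scene and top views showed the cup standing upright on the pan. Its rim lay within a few mm of where a centred cup's rim should appear (25 mm allowed). The spare cup and the weight looked untouched. The arm was clear of everything, with the wrist force near zero. The highest force in any reading was about 9 N.

**Disagreements:**
- **Contact height:** the cup met the pan about 10 mm lower than the grip height in the pot predicted, with the TCP at 127.8 mm instead of 138 mm. It had probably shifted up in the fingers; I did not find out why. I lowered it in steps of about 1 mm until the force changed, so it was not dropped.
- **Cup position:** the wrist camera and the fixed cameras differed by about 2 mm, which is within the stated calibration.

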